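# Moisture reading on the dresser's water ring

### The arm

A 7-joint arm with a two-finger parallel gripper is mounted at the origin on the work surface. World frame = base frame: x ahead of the robot, y to its left, z up, the work surface at z = 0. Lengths are in mm, angles in rad, forces in N, time in s.
With the tool pointing down it reaches from about 425 to 1025 mm from the base axis. Payload 9.4 kg.
Tool frame: the origin (TCP) lies at the very end of the fingers, on their centre line; the grasp point (between the pads) lies 19 mm behind it; y points along the fingers, z is the direction in which the jaws open and shut, and the axes are right-handed (so a half turn about y gives the same grasp; the last joint's range is limited). The gripper opens to 85 mm and grips with 20 to 120 N. Pads are 22 mm wide; open, the fingers measure 114 mm over their backs; the gripper's body (76 mm by 85 mm) begins 54 mm behind the grasp point. The pads swing forward as they close: fully open they stand 13 mm farther back than shut.
Start: joints at [1.04, 0.599, -0.003, 1.599, 0.002, 0.943, -0.08], TCP at [317.819, -651.625, 231.275] pointing down, gripper open.
Joint ranges: [-2.57, 2.57], [-0.35, 1.97], [-1.29, 1.29], [0.11, 2.56], [-1.05, 4.19], [0.11, 1.86], [-2.63, 2.63]. Speed limits (rad/s): [2.22, 2.22, 3.01, 3.01, 3.14, 3.14, 3.14].

### API

Orientations are given as a rotation vector (axis times angle).
In Python, from workcell import bot gives the robot as it stands. Calls block until the motion is done:
- bot.move_to(position, orientation): joint-space move of the TCP to a pose.
- bot.movel(position, feed=150, attitude=None): straight line of the TCP; attitude=None keeps the orientation; feed is the mean speed in mm/s.
- bot.set_joints(angles): joint-space move.
- bot.gripper_open() and bot.close(squeeze=None): open the fingers fully, or close them until they stop; squeeze is the grip in N (None keeps the last).
- bot.dwell(seconds).
- bot.ik(position, orientation): joint angles nearest the present ones, or None.
- bot.observe(): the state.
- bot.get_image(name): name is "scene" or "top"; returns a dict with "color" (420x560x3 uint8, red, green, blue), "K" (3x3 intrinsics, pixels), "D" ([k1, k2, p1, p2, k3] as OpenCV has them; the pictures are not rectified), "position" and "attitude" of the camera in the world. Camera axes: x right, y up, looking along -z (the intrinsics and any distortion apply to the point x, -y, -z); pixel columns grow to the right and rows downward; lengths in mm; the calibration is good to about 2 mm. A picture is of the moment at which its call begins. There is no depth.
A pose or a line that the arm cannot do raises bot.MotionError and nothing moves.
- bot.finish_job(): hands the job in, once; it reports no verdict.
The state is a dict: "clock": time; "joints": joint angles; "qvel": joint speeds; "tau": joint torques, N m; "position": TCP position; "tcp_rot": TCP orientation; "force": force on the tool from outside, world axes, zero at the start; "wrist_torque": the same for the moment, N m; "opening": finger opening in mm.
Only numpy, scipy, OpenCV 4.12 (cv2) and the standard library are available. Lean on these libraries where they do the work, as an engineer would, in place of code of your own. Each camera call takes 0.05 s, during which the arm holds its last target. There are 200 camera calls.

### The job

One of the two plastic pots has been left on the old water ring on the dresser top: stand it back on the lazy susan beside the other pot. Then take the moisture meter out of its sloping holder and hold it upright, foot down, on the pencil cross in the middle of the ring, pressed lightly so that its sprung foot is about half pushed in. Finish holding it there, still gripped and pressed, with the things on the tray left alone.

Things in the scene. Friction and masses are not known exactly. Their poses are not given: they have to be found in the camera images.
- pot_stray: Round white plastic cream pot with a ribbed screw lid, the one left on the water ring: 44 mm high, body 54 mm and lid 56 mm in diameter (the lid is the upper 18 mm), about 100 g, loose. Origin at the centre of its underside, z up. It stands up to about 15 mm off the ring's centre and hides the cross until it is moved.
- pot_kept: The other pot, exactly like the first, standing on the lazy susan with its centre 52 mm from the turntable's centre. Loose. Origin at the centre of its underside, z up.
- susan: Base of the dark wooden lazy susan, fixed, left or right of the ring. Origin on the turning axis at the dresser top, z up. The round turntable (220 mm outside, 206 mm inside its lip) has its floor 24 mm above the dresser top; the lip is 4 mm thick and rises 6 mm above that floor. It turns freely with a little friction.
- holder: Black plastic holder for the meter, fixed, on the other side from the lazy susan: a 96 x 74 x 10 mm foot with a square sleeve (32 mm outside, 22 mm inside, 50 mm long) leaning 20 degrees from vertical, its top towards the holder's own +x. Origin at the centre of the foot's underside, z up; the centre of the sleeve's rim lies at 9, 0, 63 mm.
- meter: Hand-held moisture meter, about 120 g. Origin on its long axis (z, foot to top) at the shoulder, which rests on the holder's rim. Above it: grey case 32 (x) by 24 (y) by 72 mm long, display on -x; grip it across the 24 mm. Below it: round nose 20 mm across, 30 mm long, then the sprung foot. In the holder it leans as the sleeve does, within 3 degrees; draw it out along its axis by 45 mm or more.
- meter_tip (a point): Centre of the underside of the meter's sprung foot, on the meter's axis 41 mm below the shoulder when the foot is out. The foot is a black rubber-faced cylinder 16 mm in diameter.
- meter_foot (a joint): How far the meter's sprung foot is pushed in, in m: 0 fully out, 0.010 fully in. It takes about 1 N to start it moving, 3 N at half way, 5 N at the stop.
- mark: Dark water ring on the dresser top, 84 mm in diameter to the middle of its 5 mm line, flat, with a 24 mm pencil cross at its centre. Origin at the cross, at the height of the dresser top, z up.
- cross (a point): Crossing point of the pencil lines, at the ring's centre, on the dresser top.
- tray: Clear acrylic tray with cork bottom, 150 (x) by 260 (y) by 26 mm high, walls 4 mm, fixed, beyond the ring as seen from the robot. Origin at the centre of its underside.
- bottle: Bystander on the tray: slim black bottle, 46 mm in diameter, 142 mm high. Origin at the centre of its underside.
- flacon: Bystander on the tray: pebble-shaped glass flacon with a wooden cap, 64 mm in diameter, 68 mm high. Origin at the centre of its underside.
- lid_bowl: Bystander on the tray: wooden bowl with a knobbed lid, 66 mm in diameter, 54 mm high. Origin at the centre of its underside.
- tweezer_stand: Bystander on the tray: chrome stand with two hanging tweezers, foot 52 mm in diameter, 95 mm high. Origin at the centre of its underside.
Not all that is in view belongs to the job. What is shaped like the susan but orange is not meant. What is shaped like the pot_stray but green is not meant.

How it is judged (in metres and radians):
On the way, in this order (a step that is already met when the one before it is completed fails the run):
1. the stray pot stands upright on the lazy susan's turntable, let go (horizontal distance between pot_stray and susan below 0.082 m and z of pot_stray in the frame of susan between 0.02 and 0.028 m and angle between pot_stray's own z axis and vertical below 0.1 rad and contact force between pot_stray and the fingers below 0.1 N and linear speed of pot_stray below 0.03 m/s), for 0.2 s.
2. the meter is gripped and drawn right out of its holder (contact force between meter and the fingers above 1 N and contact force between meter and holder below 0.05 N and distance between meter and holder above 0.1 m), for 0.1 s.
At the end, for the whole second after the job is handed in: The gripper still holds the meter, upright within 8 degrees, steady, its foot covering the crossing of the pencil lines (foot centre within 8 mm) and touching the dresser with 0.8 to 8 N, the foot pushed in by 2 to 8 of its 10 mm. Both pots stand upright on the turntable's floor, let go (horizontal distance between meter_tip and cross below 0.008 m and angle between meter's own z axis and vertical below 0.14 rad and value of joint meter_foot between 0.002 and 0.008 m and contact force between meter and dresser between 0.8 and 8 N and z of meter in the frame of cross above 0.03 m and contact force between meter and the fingers above 1 N and linear speed of meter below 0.02 m/s and horizontal distance between each of pot_stray, pot_kept and susan below 0.082 m and z of pot_stray in the frame of susan between 0.02 and 0.028 m and angle between each of pot_stray, pot_kept's own z axis and vertical below 0.1 rad and contact force between pot_stray and the fingers below 0.1 N and z of pot_kept in the frame of susan between 0.02 and 0.028 m); the arm keeps its last pose, push and grip.
It fails at once if something on the tray was shifted by more than 15 mm or tipped (distance of any of bottle, flacon, lid_bowl, tweezer_stand from where it was at the start of the episode above 0.015 m or angle between any of bottle, flacon, lid_bowl, tweezer_stand's own z axis and vertical above 0.3 rad).
It fails at once if the meter was rammed into the dresser with more than 20 N (contact force between meter and dresser above 20 N).
It also fails if it takes over 54 s, if anything falls off the work surface, if the arm or the gripper's body presses on something with over 40 N, if the wrist force passes 120 N, or if a joint passes its speed limit or range.

## Working session

There is one attempt and no reset: what is moved stays moved. The work goes in short steps, each a Python script; the robot and the scene stay as the last script left them, time stands still between calls to the robot, and variables do not carry over. Pictures are saved under pics/ and viewed, about 8 in all and at most 12, crops included, and the job is handed in when it is done.

```bash
ls; mkdir -p pics; cat > h.py <<'E'
import numpy as np, cv2, json
from workcell import bot
from scipy.spatial.transform import Rotation as R
def cam(n):
    im=bot.get_image(n); return im
def Rc(im):
    a=np.array(im["attitude"],float)
    return a if a.shape==(3,3) else R.from_rotvec(a).as_matrix()
def ray(im,uv):
    p=cv2.undistortPoints(np.array([[uv]],float),np.array(im["K"],float),np.array(im["D"],float))[0,0]
    d=Rc(im)@np.array([p[0],-p[1],-1.]); return np.array(im["position"],float),d
def at_z(im,uv,z):
    o,d=ray(im,uv); return o+d*(z-o[2])/d[2]
def proj(im,P):
    P=np.atleast_2d(P).astype(float); c=(P-np.array(im["position"]))@Rc(im); c=c*[1,-1,-1]
    return cv2.projectPoints(c,np.zeros(3),np.zeros(3),np.array(im["K"],float),np.array(im["D"],float))[0][:,0]
def save(im,n,crop=None,s=1):
    c=im["color"][:,:,::-1]
    if crop: x0,y0,x1,y1=crop; c=c[y0:y1,x0:x1]
    cv2.imwrite(f"pics/{n}.png",cv2.resize(c,None,fx=s,fy=s,interpolation=cv2.INTER_CUBIC))
E
python3 - <<'E'
from h import *
import pickle
for n in("scene","top"):
    im=cam(n); save(im,n+"0",s=1.4); pickle.dump(im,open(n+"0.pkl","wb")); print(n,im["position"],im["attitude"],im["K"],im["D"])
o=bot.observe(); print({k:o[k] for k in("clock","position","tcp_rot","force","opening")})
E
```

```text
pics
scene [ 1150.9346898  -1129.89171043   797.08538963] [0.98378991 0.30971282 0.53540637] [[446.76567167   0.         269.09926307]
 [  0.         446.76567167 202.07505106]
 [  0.           0.           1.        ]] [-0.09642748  0.          0.          0.          0.        ]
top [ 408.4761755  -136.89856481 1322.4617884 ] [ 0.04804175 -0.06804896 -1.5887202 ] [[498.65277289   0.         287.81181622]
 [  0.         498.65277289 214.22344069]
 [  0.           0.           1.        ]] [0.04063561 0.         0.         0.         0.        ]
{'clock': 0.1, 'position': array([ 317.64256142, -651.24961877,  230.5129545 ]), 'tcp_rot': array([-0.45520488,  1.97093211, -1.96824059]), 'force': array([-0.77203857,  0.03988821, -1.03782219]), 'opening': 85.64713174969637}
```

View pics/top0.png

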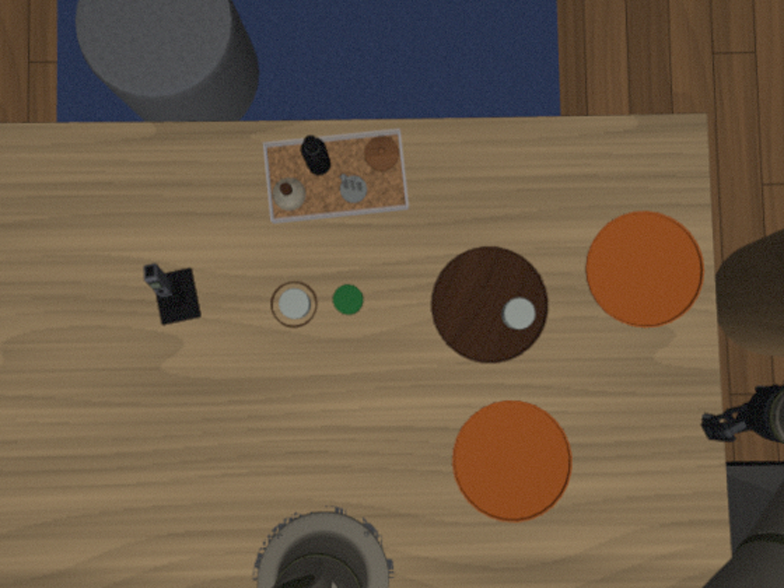

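View pics/scene0.png

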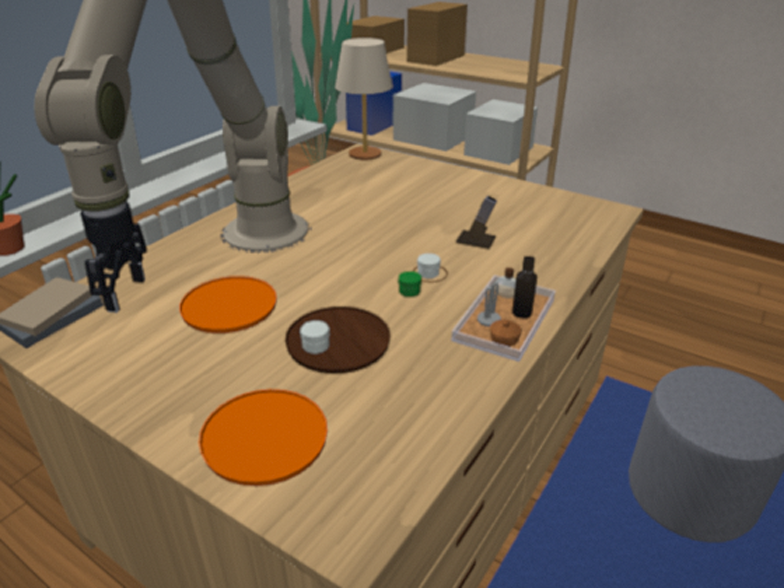

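Top view (1.4x pixels):
- **Pot candidates:** white on the ring (294,303), green (348,299) and white on the dark susan (519,313). I choose the white one on the ring.
- **Susan candidates:** dark (490,304), orange (644,268) and orange (512,460). I choose the dark one.
- **Holder and meter:** at (170,290), with the meter leaning towards the image's upper left.

Next I segment and check in a close crop.

```bash
python3 - <<'E'
from h import *
import pickle
t=pickle.load(open("top0.pkl","rb")); s=pickle.load(open("scene0.pkl","rb"))
c=t["color"].astype(int)
hsv=cv2.cvtColor(t["color"],cv2.COLOR_RGB2HSV)
def blob(mask,seed,name,z,area=True):
    n,l,st,ce=cv2.connectedComponentsWithStats(mask.astype(np.uint8))
    k=l[seed[1],seed[0]]; 
    if k==0: print(name,"no");return
    cn=max(cv2.findContours((l==k).astype(np.uint8),0,1)[0],key=len); 
    P=np.array([at_z(t,p[0],z)[:2] for p in cv2.convexHull(cn)]).astype(np.float32)
    (e,r)=cv2.minEnclosingCircle(P); el=cv2.fitEllipse(P) if len(P)>4 else None
    print(name,st[k],np.round(e,1),round(r*2,1),el and np.round(el[0],1),el and np.round(el[1],1)); return cn
white=(hsv[...,1]<60)&(hsv[...,2]>140)
blob(white,(210,217),"stray",44); blob(white,(371,224),"kept",68)
sus=(hsv[...,2]<100)|white; sus[:, :300]=0; sus[:,400:]=0
blob(sus,(340,217),"susan",30)
blob((hsv[...,0]>40)&(hsv[...,0]<85)&(hsv[...,1]>100),(248,213),"green",44)
# ring: dark pixels in annulus
print(hsv[217,190:235].tolist())
black=(hsv[...,2]<45)
cn=blob(black,(130,215),"foot",10)
print(np.array([at_z(t,p,10)[:2] for p in cv2.boxPoints(cv2.minAreaRect(cn))]).round(1).tolist())
a=cv2.resize(t["color"][180:240,95:265],None,fx=4.7,fy=4.7,interpolation=2)
b=cv2.resize(s["color"][130:220,250:420],None,fx=3,fy=3,interpolation=2)
W=max(a.shape[1],b.shape[1]); f=lambda x:cv2.copyMakeBorder(x,0,0,0,W-x.shape[1],0)
cv2.imwrite("pics/c1.png",np.vstack([f(a),f(b)])[:,:,::-1])
E
```

```text
stray [200 207  20  20 287] [501.1  47. ] 51.1 [500.9  46.5] [49.5 50.3]
kept [361 214  20  20 305] [ 473.8 -362.7] 50.5 [ 473.6 -362.6] [48.6 50.3]
susan [ 308  176   84   84 5453] [ 493.5 -313.9] 219.3 [ 493.5 -313.8] [218.2 218.3]
green [238 203  21  21 343] [506.5 -52.7] 54.6 [506.8 -52.6] [52.8 54. ]
[[17, 92, 139], [18, 92, 141], [19, 92, 139], [17, 109, 89], [16, 124, 74], [18, 95, 129], [18, 94, 138], [18, 95, 142], [20, 86, 137], [30, 19, 137], [64, 14, 145], [51, 12, 145], [45, 7, 141], [48, 9, 143], [65, 11, 141], [47, 12, 143], [45, 11, 140], [50, 11, 140], [55, 10, 146], [55, 10, 146], [56, 12, 143], [65, 11, 144], [60, 9, 144], [50, 11, 143], [45, 10, 147], [60, 7, 144], [60, 9, 143], [51, 12, 145], [60, 12, 144], [65, 10, 148], [50, 7, 112], [47, 22, 82], [18, 90, 125], [18, 92, 141], [16, 95, 139], [17, 107, 100], [18, 112, 100], [18, 103, 131], [19, 92, 141], [18, 93, 142], [18, 96, 143], [18, 96, 141], [17, 89, 144], [18, 95, 143], [18, 98, 138]]
foot [112 191  31  40 868] [526.7 269.7] 120.0 [522.3 268.9] [ 75.6 161.5]
[[572.8, 316.0], [585.9, 246.3], [482.7, 225.8], [470.0, 295.2]]
```

View pics/c1.png

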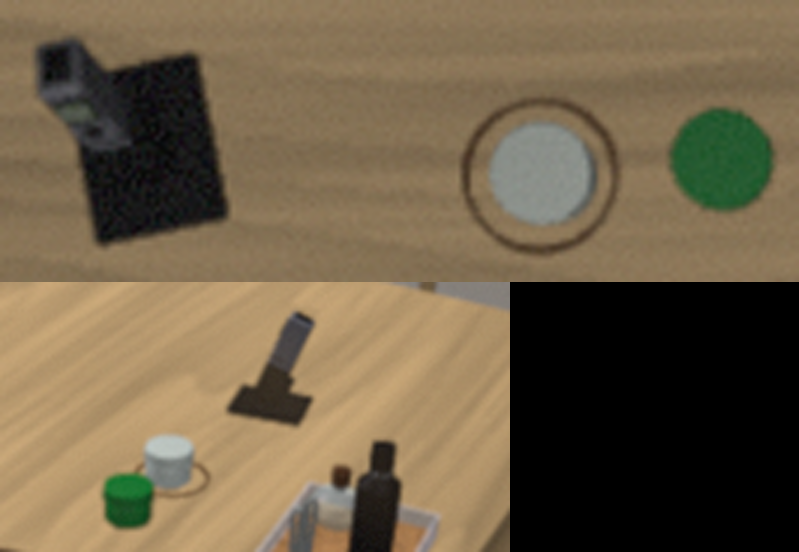

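```bash
cat > est.py <<'E'
from h import *
import pickle
from scipy.optimize import least_squares
t=pickle.load(open("top0.pkl","rb")); s=pickle.load(open("scene0.pkl","rb"))
hsv=cv2.cvtColor(t["color"],cv2.COLOR_RGB2HSV)
# ring
v=hsv[...,2]; pts=[]
for y in range(198,238):
    for x in range(190,232):
        w=at_z(t,(x,y),0)[:2]; r=np.hypot(*(w-[500,46]))
        if v[y,x]<112 and hsv[y,x,1]>95 and r<60: pts.append(w)
pts=np.array(pts); q=least_squares(lambda q:np.hypot(*(pts-q[:2]).T)-q[2],[500,46,42],loss="soft_l1").x
print("ring",q,len(pts))
px=lambda a:np.array(a)/4.7+[95,180]
A,B,C=[at_z(t,px(p),10) for p in((198,55),(228,215),(97,243))]
print("sides",np.linalg.norm(A-B),np.linalg.norm(B-C))
o=(A+C)/2; hx=A-B; yaw=np.arctan2(hx[1],hx[0]); d=C-B; yaw2=np.arctan2(-d[0],d[1]); print("holder",o,np.degrees([yaw,yaw2]))
p1,d1=ray(t,px((62,63))); p2,d2=ray(s,(351.,142.))
k=np.linalg.lstsq(np.c_[d1,-d2],p2-p1,rcond=None)[0]; a=p1+d1*k[0]; b=p2+d2*k[1]
print("top tri",a,b)
h=np.array([np.cos(yaw),np.sin(yaw),0]); rim=np.array([*o[:2],0])+9*h+[0,0,63]
ax=np.sin(np.radians(20))*h+[0,0,np.cos(np.radians(20))]; print("rim",rim,"pred top",rim+72*ax)
T=(a+b)/2-rim; print("len",np.linalg.norm(T),"lean",np.degrees(np.arctan2(T@h,T[2])),"side",np.degrees(np.arctan2(T@np.cross([0,0,1],h),T[2])))
# overlay
hy=np.cross([0,0,1],h); mx=np.cross(hy,ax)
box=[rim+ax*z+mx*x+hy*y for z in(0,72) for x,y in((-16,-12),(16,-12),(16,12),(-16,12))]
foot=[np.array([*o[:2],10])+h*x+hy*y for x,y in((-48,-37),(48,-37),(48,37),(-48,37))]
def ov(im,x0,y0,x1,y1,f):
    c=cv2.resize(im["color"][y0:y1,x0:x1],None,fx=f,fy=f,interpolation=2).copy()
    g=lambda P:((proj(im,P)-[x0,y0]+.5)*f).astype(int)
    for P,col in((box[:4],(255,0,0)),(box[4:],(0,255,0)),(foot,(255,255,0))): cv2.polylines(c,[g(P)],True,col,1)
    return c
cv2.imwrite("pics/ov.png",np.hstack([ov(t,95,180,150,240,7),ov(s,320,130,370,190,7)])[:,:,::-1])
E
python3 est.py
```

```text
ring [502.81648347  52.94922334  42.1147033 ] 195
sides 91.46731142310436 73.27837005413191
holder [519.79589742 267.98352549  10.        ] [10.56065903 11.16092096]
top tri [554.38760849 275.26918703 126.46486345] [556.72861848 276.61512674 127.21430774]
rim [528.64345024 269.63301305  63.        ] pred top [552.85178049 274.14627681 130.6578687 ]
len 69.56793142989783 lean 23.39185709075651 side 1.1391794153221741
```

View pics/ov.png

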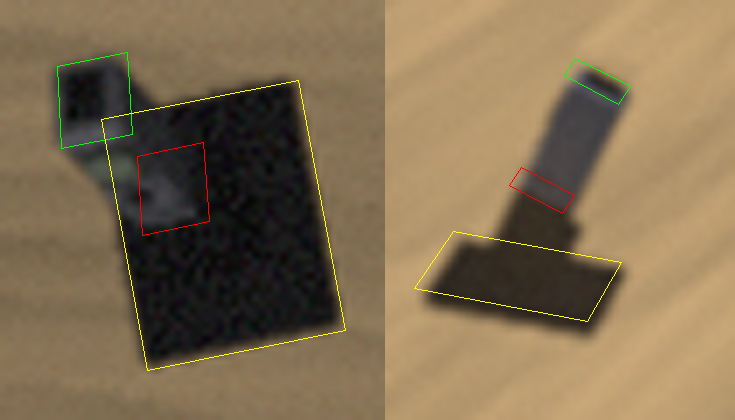

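Top overlay matches within about 1 px, with the foot corners at (298,80), (345,330) and (147,370). In the scene view the model sits about 1 px up and left, which is calibration bias. Sizes check out: ring Ø84.2, kept pot 52.6 mm off the susan's centre. Now I move the pot.

```bash
cat >> h.py <<'E'
def ori(fwd,jaw):
    y=np.array(fwd,float);y/=np.linalg.norm(y);z=np.array(jaw,float);z-=y*(y@z);z/=np.linalg.norm(z)
    return R.from_matrix(np.c_[np.cross(y,z),y,z]).as_rotvec()
def best(pos,fwd,jaw):
    j=np.array(bot.observe()["joints"]); c=[]
    for sgn in(1,-1):
        o=ori(fwd,np.array(jaw)*sgn); q=bot.ik(pos,o)
        if q is not None: c.append((np.abs(np.array(q)-j).max(),o,q))
    return min(c,key=lambda a:a[0]) if c else None
def st(m=""):
    o=bot.observe(); print(m,round(o["clock"],2),np.round(o["position"],1),"F",np.round(o["force"],2),"op",round(o["opening"],1),flush=True); return o
E
python3 - <<'E'
from h import *
S=np.array([501,46.3]);g=np.array([.926,-.377,0]); sus=np.array([493.5,-313.9]); kept=np.array([473.7,-362.6])
u=(sus-kept)/np.linalg.norm(sus-kept); T=sus+50*u; print("target",T)
b=best([*S,120],[0,0,-1],g); print(b)
bot.move_to([*S,120],b[1]); st("above")
bot.movel([*S,14],feed=150); st("down")
bot.close(squeeze=40); st("closed")
bot.movel([*S,130],feed=200); o=st("up")
try: bot.movel([*T,130],feed=250,attitude=b[1])
except bot.MotionError as e:
    print(e); bb=best([*T,130],[0,0,-1],g); bot.move_to([*T,130],bb[1])
st("over")
import pickle
for n in("top","scene"): pickle.dump(cam(n),open(n+"1.pkl","wb"))
t=pickle.load(open("top1.pkl","rb")); s=pickle.load(open("scene1.pkl","rb"))
a=cv2.resize(t["color"][160:280,190:410],None,fx=2.5,fy=2.5);b=cv2.resize(s["color"][130:290,190:410],None,fx=2.5,fy=2.5)
w=min(a.shape[0],b.shape[0]);cv2.imwrite("pics/p2.png",np.vstack([a[:300],b[:300]])[:,:,::-1])
E
```

```text
target [ 512.33160726 -267.58185487]
(np.float64(1.103357257347761), array([-1.00081387,  1.48803782, -1.48803782]), array([-0.06307662,  0.51412039, -0.19809829,  2.19278476,  0.22302742,
        0.45289259, -0.82392277]))
above 2.68 [501.4  45.4 120. ] F [-0.28  0.45  0.25] op 85.4
down 3.54 [501.2  46.2  14.4] F [-0.21  0.29  0.58] op 85.2
closed 3.93 [501.6  46.3  15.1] F [-0.69  0.07  8.11] op 54.9
up 4.67 [500.7  46.1 129.6] F [-0.48  1.08 -1.67] op 54.7
over 6.08 [ 512.4 -265.9  129.8] F [ 0.14  0.36 -0.62] op 54.6
```

View pics/p2.png

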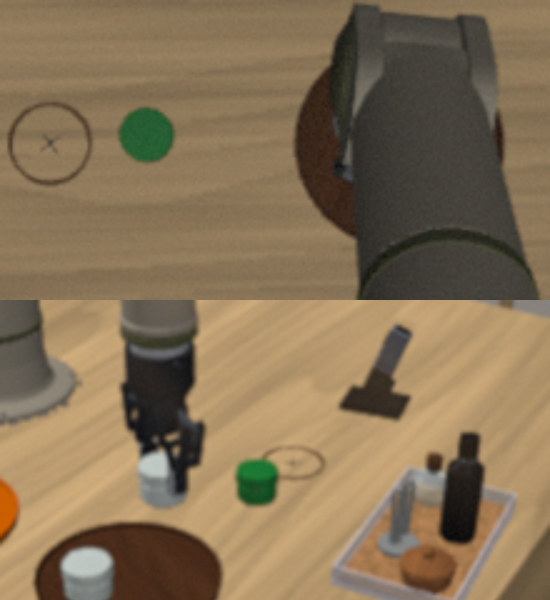

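The pot is held upright at scene crop (160,480). The cross is now visible at top crop (50,143) and the green pot is untouched. I lower the pot, then move to the meter's pre-grasp.

```bash
python3 - <<'E'
from h import *
import pickle
t=pickle.load(open("top1.pkl","rb")); print("cross",at_z(t,(50/2.5+190-.3,143/2.5+160-.3),0))
s=pickle.load(open("scene1.pkl","rb")); print("cross scene",at_z(s,(294/2.5+190-.3,(462-300)/2.5+130-.3),0))
T=np.array([512.3,-267.6])
bot.movel([*T,50],feed=200); bot.movel([*T,40],feed=40); o=st("low"); 
bot.movel([*T,39],feed=20); st("low2")
bot.gripper_open(); st("open")
bot.movel([*T,140],feed=200); st("up")
yaw=np.radians(10.8);h=np.array([np.cos(yaw),np.sin(yaw),0]);hy=np.cross([0,0,1],h)
l=np.radians(20);ax=np.sin(l)*h+[0,0,np.cos(l)]
rim=np.array([528.6,269.6,63])
P=rim+ax*21; pre=P+ax*95
b=best(pre,-ax,hy); print(pre,P,b)
b2=best(P,-ax,hy); print(b2 and b2[2])
E
```

```text
cross [502.6605082   52.53114498   0.        ]
cross scene [506.8477817   51.02037234   0.        ]
low 7.12 [ 512.3 -267.7   40.2] F [-0.17 -0.31 -0.84] op 54.8
low2 7.38 [ 512.5 -267.7   39.2] F [ 0.49 -0.84  0.13] op 54.7
open 7.79 [ 512.3 -267.6   39. ] F [ 0.42  0.22 -0.11] op 85.3
up 8.45 [ 511.9 -267.6  139.5] F [-0.25  0.29  0.44] op 85.4
[567.57159505 277.03422935 172.00434401] [535.65520255 270.94585187  82.73354504] (np.float64(0.9847748275970573), array([-1.58128164,  0.1272269 ,  0.42127599]), array([ 0.02780592,  0.87939038, -0.95878213,  1.58736733,  0.49511146,
        1.32059622,  0.72772403]))
[ 7.40814358e-04  9.36048760e-01 -8.86893438e-01  1.71755772e+00
  5.47980508e-01  1.13719291e+00  6.80159128e-01]
```

```bash
python3 - <<'E'
from h import *
import pickle
yaw=np.radians(10.8);h=np.array([np.cos(yaw),np.sin(yaw),0]);hy=np.cross([0,0,1],h)
l=np.radians(20);ax=np.sin(l)*h+[0,0,np.cos(l)]
rim=np.array([528.6,269.6,63]); pre=rim+ax*116
b=best(pre,-ax,hy); bot.move_to(pre,b[1]); st("pre")
s=cam("scene");t=cam("top"); pickle.dump((s,t),open("2.pkl","wb"))
print("tcp px scene",proj(s,bot.observe()["position"]))
a=cv2.resize(s["color"][90:200,290:400],None,fx=5,fy=5,interpolation=2)
c=cv2.resize(s["color"][200:310,190:300],None,fx=2,fy=2); d=cv2.resize(t["color"][170:280,300:410],None,fx=2,fy=2)
r=np.zeros((550,220,3),np.uint8); r[:220]=c; r[220:440]=d
cv2.imwrite("pics/p3.png",np.hstack([a,r])[:,:,::-1])
E
```

```text
pre 10.43 [568.1 275.7 171.7] F [ 0.16 -0.12 -0.62] op 85.4
tcp px scene [[354.80733033 131.38081227]]
```

View pics/p3.png

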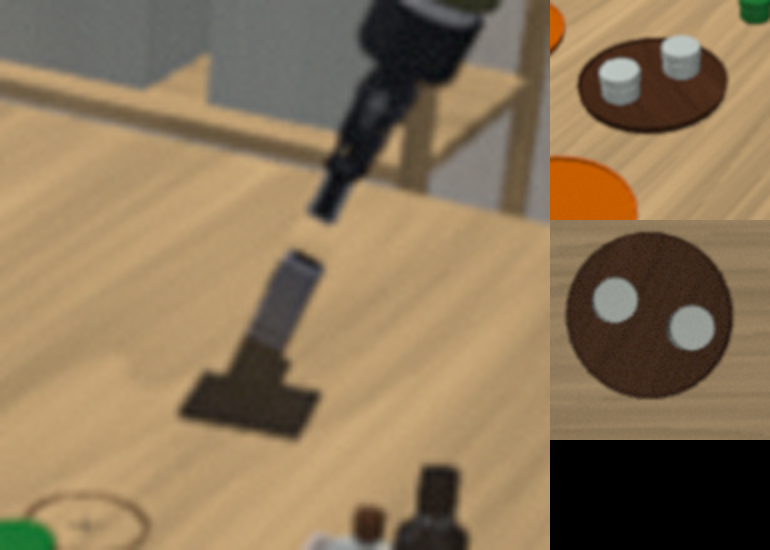

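Both pots stand on the susan. The gripper axis lines up with the meter: finger ends at (324,215), meter top at (305,258). The scene camera's downward bias shows on the fingers too, so I trust the top-view estimate. Grasp next.

```bash
python3 - <<'E'
from h import *
import pickle
yaw=np.radians(10.8);h=np.array([np.cos(yaw),np.sin(yaw),0])
l=np.radians(20);ax=np.sin(l)*h+[0,0,np.cos(l)]
rim=np.array([528.6,269.6,63])
bot.movel(rim+ax*60,feed=120); st(); bot.movel(rim+ax*23,feed=60); st("at")
bot.close(squeeze=60); st("closed")
bot.movel(rim+ax*40,feed=40); st(); bot.movel(rim+ax*85,feed=80); st("out")
bot.movel(rim+ax*85+[0,0,40],feed=120); st("up")
s=cam("scene");t=cam("top"); pickle.dump((s,t),open("3.pkl","wb"))
a=cv2.resize(s["color"][70:180,300:410],None,fx=5,fy=5,interpolation=2)
cv2.imwrite("pics/p4.png",a[:,:,::-1])
E
```

```text
11.15 [549.1 273.6 119.8] F [0.5  0.25 1.11] op 85.5
at 11.92 [536.4 271.3  84.7] F [-0.61  0.13 -0.82] op 85.4
closed 12.5 [536.5 271.1  84.8] F [0.49 0.47 1.2 ] op 23.2
 13.07 [542.1 272.1 100.7] F [-0.88 -0.18 -1.73] op 23.0
out 13.79 [557.1 274.8 142.8] F [ 0.16 -0.45 -2.29] op 23.6
up 14.28 [557.3 275.  183.2] F [-0.92 -0.88 -1.79] op 23.2
```

View pics/p4.png

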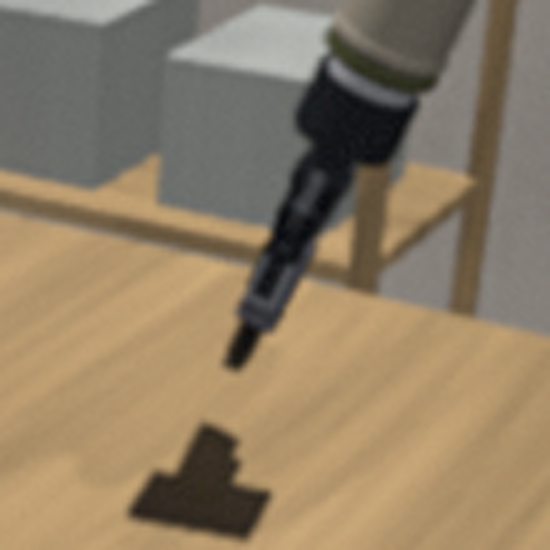

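Meter gripped and drawn out, nose and foot visible at (240,350). Now upright over the cross.

```bash
python3 - <<'E'
from h import *
import pickle
X=np.array([502.7,52.7]); yaw=np.radians(10.8);hy=np.array([-np.sin(yaw),np.cos(yaw),0])
b=best([*X,160],[0,0,-1],hy); print(b)
bot.move_to([*X,160],b[1]); st("over")
bot.movel([*X,78],feed=120); bot.dwell(.3); st("hover")
s=cam("scene");t=cam("top"); pickle.dump((s,t),open("4.pkl","wb"))
print("tip px",proj(s,[*X,14]),"cross px",proj(s,[*X,0]),"ring centre top",)
x0,y0=270,140
a=cv2.resize(s["color"][y0:y0+75,x0:x0+75],None,fx=8,fy=8,interpolation=2)
cv2.imwrite("pics/p5.png",a[:,:,::-1])
E
```

```text
(np.float64(0.5327242821385741), array([-1.56572423, -0.14800452,  0.14800452]), array([ 0.45084832,  0.61677636, -0.97554037,  2.12580606,  0.742012  ,
        0.78766491,  0.75808377]))
over 15.3 [503.7  53.6 160.3] F [ 1.13  1.17 -1.58] op 23.4
hover 16.43 [503.   52.5  78.5] F [ 0.15 -0.56 -1.2 ] op 23.2
tip px [[306.64524674 190.50214252]] cross px [[306.50793022 193.96339908]] ring centre top
```

View pics/p5.png

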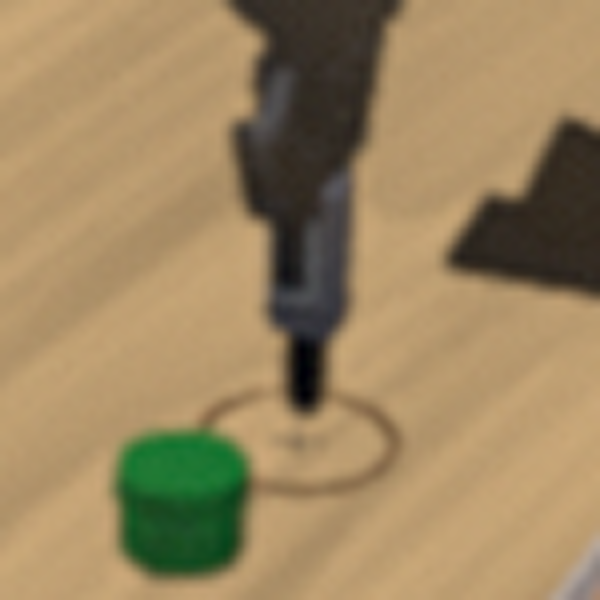

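Foot bottom at crop (306,404), cross at (300,441): nearly aligned, about 2.5 mm to the image right, with depth ambiguous until contact. I descend with force sensing.

```bash
cat >> h.py <<'E'
def fz(n=12):
    v=[]
    for _ in range(n): bot.dwell(.02); v.append(bot.observe()["force"])
    return np.mean(v,0)
E
python3 - <<'E'
from h import *
import pickle
X=np.array([502.7,52.7])
f0=fz(25); print(f0); np.save("f0.npy",f0)
bot.movel([*X,68],feed=60)
for z in np.arange(67,54,-1.):
    bot.movel([*X,z],feed=20); f=fz()-f0; print(z,np.round(bot.observe()["position"],1),f.round(2),flush=True)
    if f[2]>1.3: break
s=cam("scene"); pickle.dump(s,open("5.pkl","wb")); st()
x0,y0=270,140
cv2.imwrite("pics/p6.png",cv2.resize(s["color"][y0:y0+75,x0:x0+75],None,fx=8,fy=8,interpolation=2)[:,:,::-1])
E
```

```text
[ 0.0282542   0.01062086 -1.47372747]
67.0 [502.7  52.7  67.1] [0.08 0.19 0.08]
66.0 [502.7  52.7  66. ] [-0.07 -0.04 -0.06]
65.0 [502.7  52.7  65. ] [-0.18 -0.07  0.05]
64.0 [502.7  52.8  64. ] [ 0.08 -0.17 -0.29]
63.0 [502.8  52.7  63.1] [ 0.02 -0.06  1.35]
 19.57 [502.8  52.7  63. ] F [ 0.33 -1.07 -0.02] op 23.0
```

View pics/p6.png

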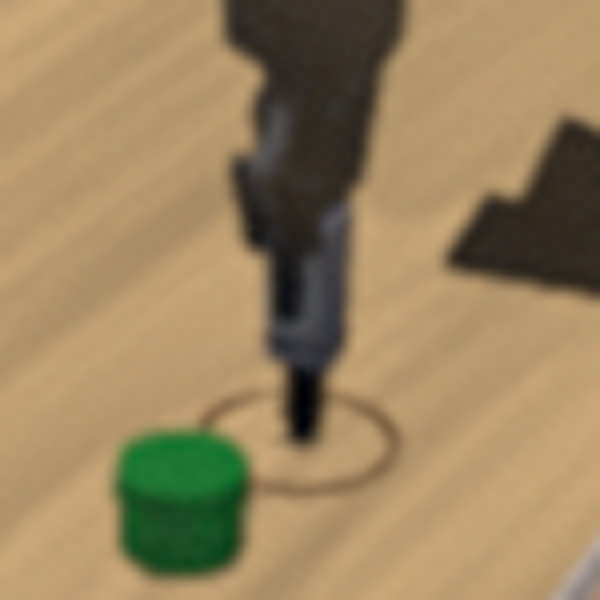

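```bash
python3 - <<'E'
from h import *
import pickle
s=pickle.load(open("5.pkl","rb")); f0=np.load("f0.npy")
g=lambda u,v:at_z(s,(270+u/8-.5,140+v/8-.5),0)
# foot's visible bottom profile: lowest dark row below column
c=s["color"].sum(2); print(c[186:200,302:314])
th=np.linspace(0,2*np.pi,60); C=g(300,441)
e=(proj(s,[[C[0]+8*np.cos(a),C[1]+8*np.sin(a),0] for a in th])-[270,140]+.5)*8
print("expected foot outline if on cross: u",e[:,0].min(),e[:,0].max(),"v max",e[:,1].max(),"v half",np.ptp(e[:,1])/2)
print("offset",g(303,434)-C)
E
```

```text
[[460 466 425 311 142  62  89 116 210 347 441 466]
 [468 472 434 313 128  35  36  85 240 389 463 478]
 [431 438 403 288 127  18  24  86 237 368 440 453]
 [397 419 380 273 116  19  21  84 207 328 375 387]
 [445 461 408 275 100  16  23  86 238 354 383 361]
 [472 473 405 264 101  24  33 119 283 402 439 415]
 [469 473 432 313 130  27  21 138 308 424 446 436]
 [475 476 455 361 165  27  59 184 336 424 442 439]
 [467 461 434 345 196  96 120 231 359 431 439 449]
 [481 462 427 385 306 239 252 315 400 436 453 453]
 [480 484 478 453 415 368 371 407 440 457 462 463]
 [475 487 472 457 445 427 432 442 457 460 457 462]
 [469 475 459 446 440 444 449 463 466 460 458 454]
 [416 433 434 421 425 437 446 455 452 435 414 399]]
expected foot outline if on cross: u 281.6422508864521 318.3825130714754 v max 450.41717697474587 v half 9.378203876200246
offset [-1.88448365  5.91964718  0.        ]
```

```bash
python3 - <<'E'
from h import *
import pickle
from scipy.optimize import least_squares
from scipy.ndimage import map_coordinates
def ringfit(im,g):
    I=cv2.GaussianBlur(im["color"].astype(np.float32).sum(2),(0,0),.6); a=np.linspace(0,2*np.pi,180,endpoint=False)
    def sample(c,r):
        p=proj(im,np.c_[c[0]+r*np.cos(a),c[1]+r*np.sin(a),0*a]); return map_coordinates(I,[p[:,1],p[:,0]],order=1)
    best=None
    for st in(1.,.25):
        c0=best[1] if best else g; rng=np.arange(-6,6.1,1) if st==1 else np.arange(-1,1.1,.25)
        best=min(((np.median(sample((c0[0]+x,c0[1]+y),42)),(c0[0]+x,c0[1]+y)) for x in rng for y in rng),key=lambda k:k[0])
    return best
t1=pickle.load(open("top1.pkl","rb"));s1=pickle.load(open("scene1.pkl","rb"));s=pickle.load(open("5.pkl","rb"))
print("top ring",ringfit(t1,(502.7,52.7))); c=ringfit(s1,(506.8,51)); print("scene ring",c); C=c[1]
print("cross crop px",(proj(s,[*C,0])-[270,140]+.5)*8)
# foot fit: synth cylinder silhouette (16mm dia, 11 high) vs dark mask threshold
I=s["color"].astype(float).sum(2)[188:200,300:316]
def render(x,y):
    a=np.linspace(0,2*np.pi,40); P=np.r_[np.c_[x+8*np.cos(a),y+8*np.sin(a),0*a],np.c_[x+8*np.cos(a),y+8*np.sin(a),0*a+25]]
    p=(proj(s,P)-[300,188]+.5)*16
    m=np.zeros((192,256),np.float32); cv2.fillConvexPoly(m,cv2.convexHull(p.astype(np.int32)),1)
    m=cv2.resize(cv2.GaussianBlur(m,(0,0),11),(16,12),interpolation=cv2.INTER_AREA)
    return 455*(1-m)+20*m
b=min(((np.abs(render(C[0]+x,C[1]+y)-I).mean(),x,y) for x in np.arange(-10,10.1,.5) for y in np.arange(-10,10.1,.5)))
print("foot minus cross",b)
E
```

```text
top ring (np.float32(238.28539), (np.float64(502.95), np.float64(52.95)))
scene ring (np.float32(355.3625), (np.float64(505.05), np.float64(48.5)))
cross crop px [[295.93654209 441.32532012]]
foot minus cross (np.float64(29.708271851142246), np.float64(0.0), np.float64(6.5))
```

```bash
python3 - <<'E'
from h import *
import pickle
from scipy.optimize import least_squares
s1=pickle.load(open("scene1.pkl","rb")); I=s1["color"].astype(float).sum(2); bl=cv2.GaussianBlur(I,(0,0),5)
P=[];W=[]
for y in range(180,208):
    for x in range(285,330):
        w=at_z(s1,(x,y),0)[:2]; r=np.hypot(*(w-[506,50.5])); d=bl[y,x]-I[y,x]
        R_,G,B=s1["color"][y,x].astype(int)
        if 32<r<52 and d>35 and R_>G: P.append(w);W.append(d)
P=np.array(P);W=np.array(W);a=np.arctan2(*(P-[506,50.5]).T[::-1]);print(len(P),np.histogram(a,8,(-np.pi,np.pi))[0])
for fix in(0,1):
    q=least_squares(lambda q:(np.hypot(*(P-q[:2]).T)-(42 if fix else q[2]))*np.sqrt(W/50),[506,50.5,42],loss="soft_l1",f_scale=2).x; print(q,(proj(s1,[*q[:2],0])-[270,140]+.5)*8)
u=I[190:200,300:314].astype(int);print(u)
save(s1,"p7",(280,175,335,212),10)
E
```

```text
74 [ 2  0  7 18 13 14 13  7]
[505.49881332  48.86678152  42.50391096] [[297.25061946 441.25218925]]
[505.86598656  49.0943641   42.        ] [[298.24268258 441.26360058]]
[[386 421 448 460 458 464 458 459 462 460 446 419 389 361]
 [467 479 476 472 476 480 477 475 476 480 482 466 446 416]
 [483 476 473 471 475 476 473 464 482 481 473 461 446 437]
 [475 473 474 472 474 472 445 442 463 460 454 440 441 437]
 [463 471 472 465 441 429 397 390 423 426 421 430 437 454]
 [424 474 479 464 436 411 370 358 396 402 416 435 453 457]
 [358 446 486 485 473 459 421 400 420 426 440 452 458 468]
 [285 401 481 486 475 468 446 428 433 450 460 467 461 460]
 [235 367 469 474 463 449 435 441 455 461 468 464 456 458]
 [214 320 420 439 432 424 426 445 453 460 451 438 422 405]]
```

View pics/p7.png

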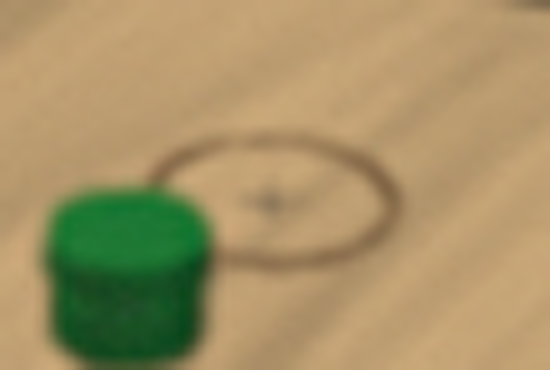

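The cross sits at crop (270,203), scene pixel about (306.7,194.8). The foot fit is offset by about (0,+6.5) mm, while TCP plus top view suggests about 0 ± 3. I shift by −4.5 mm in y, which is safe under both, then press.

```bash
python3 - <<'E'
from h import *
import pickle
f0=np.load("f0.npy"); X=np.array([502.7,48.2])
bot.movel([502.7,52.7,69],feed=40); bot.movel([*X,69],feed=40); print("free",(fz()-f0).round(2))
bot.movel([*X,65],feed=30)
for z in np.arange(64,57.4,-1.):
    bot.movel([*X,z],feed=15); f=fz(20)-f0; print(z,bot.observe()["position"].round(1),f.round(2),flush=True)
    if f[2]>2.9 or z<=58.5: break
s=cam("scene"); pickle.dump(s,open("6.pkl","wb")); st()
C=(505.7,49.0)
x,y=300,188
I=s["color"].astype(float).sum(2)[188:200,300:316]
def render(x,y):
    a=np.linspace(0,2*np.pi,40); P=np.r_[np.c_[x+8*np.cos(a),y+8*np.sin(a),0*a],np.c_[x+8*np.cos(a),y+8*np.sin(a),0*a+25]]
    p=(proj(s,P)-[300,188]+.5)*16
    m=np.zeros((192,256),np.float32); cv2.fillConvexPoly(m,cv2.convexHull(p.astype(np.int32)),1)
    m=cv2.resize(cv2.GaussianBlur(m,(0,0),11),(16,12),interpolation=cv2.INTER_AREA)
    return 455*(1-m)+20*m
print("foot-cross",min(((np.abs(render(C[0]+x,C[1]+y)-I).mean(),x,y) for x in np.arange(-10,10.1,.5) for y in np.arange(-10,10.1,.5))))
a=cv2.resize(s["color"][140:215,270:345],None,fx=7,fy=7,interpolation=2); b=cv2.resize(s["color"][205:280,190:265],None,fx=3.5,fy=3.5)
r=np.zeros((525,b.shape[1],3),np.uint8); r[:b.shape[0]]=b; cv2.imwrite("pics/p8.png",np.hstack([a,r])[:,:,::-1])
E
```

```text
free [ 0.21 -0.21  0.01]
64.0 [502.7  48.2  64. ] [-0.03 -0.18  0.06]
63.0 [502.8  48.2  63. ] [ 0.16 -0.15  1.43]
62.0 [502.8  48.2  62. ] [ 0.4  -0.    1.81]
61.0 [502.7  48.2  61. ] [ 0.71 -0.21  1.84]
60.0 [502.7  48.2  60. ] [ 0.84 -0.24  2.47]
59.0 [502.7  48.3  59. ] [0.91 0.02 2.88]
58.0 [502.7  48.2  58. ] [0.77 0.3  3.35]
 24.74 [502.7  48.2  58. ] F [1.11 0.19 1.76] op 23.2
foot-cross (np.float64(28.38468352953593), np.float64(-1.0), np.float64(2.5))
```

View pics/p8.png

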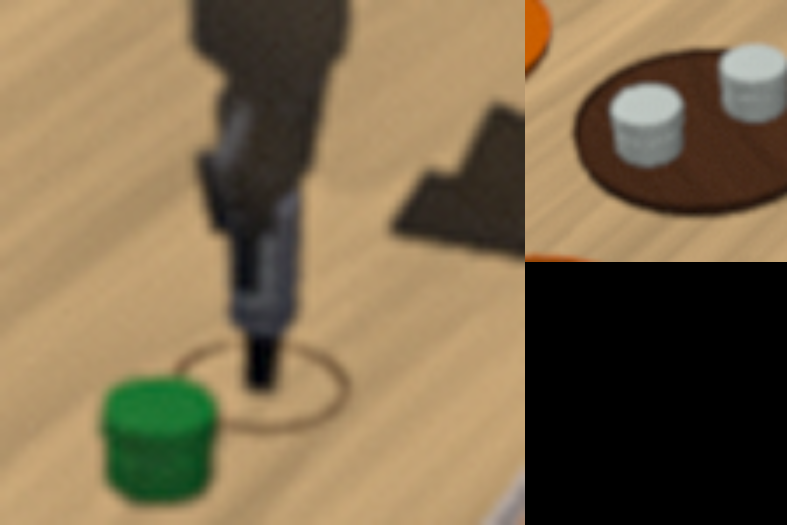

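The foot covers the cross at crop (262,388), the meter looks upright, and both pots stand on the susan. Force is 3.35 N with about 5.4 mm travel since contact. I hand in.

```bash
python3 - <<'E'
from h import *
print((fz(20)-np.load("f0.npy")).round(2)); st()
bot.finish_job()
E
```

```text
[1.19 0.25 3.29]
 25.07 [502.8  48.3  58. ] F [1.71 0.05 2.12] op 23.1
the job is handed in; nothing more can be done
```

The job is handed in after about 25 s of the 54 s allowed. The stray pot is back on the dark lazy susan. The meter is held upright on the pencil cross, still gripped and pressed; no verdict was reported.

**Last checks**
- **Press:** about 3.3 N on the dresser, with the foot pushed in about 5.4 mm since first contact.
- **Pots:** both stand upright on the turntable in the last picture.
- **Tray:** I moved nothing near it, but did not measure its items again at the end.
- **Meter angle:** it looks upright in the scene view, within 2–3 degrees. A lean towards or away from that camera was not measured.

**Disagreement:** the two cameras placed the foot differently over the cross. The scene camera put it about 6.5 mm off in y at first contact, while the top camera and tool position implied almost no error. I shifted it 4.5 mm as a compromise. By the scene view the remaining offset is about 2.7 mm, and by the top view about 4.7 mm; both are inside the 8 mm limit.

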